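# Roll the polishing barrel up onto its rollers and push the keeper across

### The job

Push the polishing barrel slowly up the loading ramp with your fingertips, never letting it roll back or run away from you, until it lies home between the two rollers at the top against its stop. Then push the keeper bar by its upright tab fully across behind the barrel. Do not lift the barrel off the ramp, and leave the other things on the bench where they are.

Things in the scene. Friction and masses are not known exactly. Their poses are not given: they have to be found in the camera images.
- rig: The barrel polisher with its loading ramp, one fixed unit 148 mm wide, x=-185 to 220. Origin on the bench, x uphill, y across, z up. Its place and heading vary. In its frame (mm): foot of slope x=-170 z=15, crest x=58 z=47; motor housing x=164 to 220, 105 high; aluminium keeper bed outside the lane x=22 to 52, y=-74 to -156, 77 high; cheeks beside the rollers y=+-66, 68 high.
- deck: The ramp's sloping plywood deck, fixed, 8 degrees steep, a lane 124 mm wide between side guides 12 high and 8 thick. Origin on the slope at the inner face of the 8 mm high lip at its foot, mid-lane; x runs up the slope, y across, z square off it. A barrel lying on the slope has its axis at z=42 mm; it starts against the lip, at about x=25 mm.
- barrel: The polishing barrel: smooth black hard-plastic cylinder with steel discs on its ends, 84 mm in diameter, 110 long, 0.4 to 0.85 kg, lying across the ramp's foot. It rolls back if let go on the slope; pushed, it may roll or slide (friction on the ramp about 0.35). Origin at its centre; y is its axis, x and z turn as it rolls.
- home (a point): Where the barrel's centre lies when home (polisher x=92, y=0, z=83 mm). Two fixed rubber rollers cross the lane there: near one axis x=66 z=36, radius 12, flush with the slope; stop roller axis x=136 z=46, radius 16. Once its axis passes x=66 the barrel drops 6 mm by itself into the bed between them and stays there.
- keeper (a joint): Travel of the keeper, a 12 mm square steel slide bar, axis 84 mm above the bench: 0 = drawn back outside the lane, 0.060 m = fully across, at its end stop. It moves along the polisher's +y on the line x=37 mm, just downhill of the barrel when that is home. About 2 N of friction; stays where left; starts 0 to 10 mm out.
- keeper_tab (a point): Middle of the outer (-y) face of the keeper's upright steel tab, 30 mm wide along the polisher's x, 8 thick, its top 20 mm above this point (129 above the bench). Push this face towards the polisher's +y. The space outside it is free but for the keeper's bed below, 77 mm high.
- jar: Lidded glass jar, 52 mm across, 70 tall, standing beside the foot of the ramp. Origin at its underside. Leave alone.
- nut: Big steel hex nut, 28 across, 20 high, on the other side of the ramp. Origin at its underside. Leave alone.
- spare: Smaller black rubber barrel standing on end beside the ramp, 54 mm across, 75 tall. Origin at its underside. Leave alone.
- doming: Steel doming block, a 50 mm cube. Origin at its underside. Leave alone.
- pin: Flat wooden bench pin, 110 x 65 x 18 mm. Origin at its underside. Leave alone.
- dish: White china dish, 84 mm across, 30 high. Origin at its underside. Leave alone.
- hammer: Hammer lying flat, 180 mm long. Leave alone.
Not all that is in view belongs to the job. What is shaped like the barrel but green is not meant.

How it is judged:
On the way, in this order (a step that is already met when the one before it is completed fails the run):
1. the barrel lies home between the two rollers (x of barrel in the frame of rig between 0.0857 and 0.0977 m and z of barrel in the frame of rig between 0.0771 and 0.0891 m and angle between the y axis of barrel and the y axis of rig, either way round below 0.12 rad and linear speed of barrel below 0.03 m/s), for 0.3 s.
2. the keeper is pushed across behind it (value of joint keeper above 0.05 m), for 0.2 s.
At the end, for the whole second after the job is handed in: The barrel lies at rest on both rollers: its centre within 6 mm of home along the ramp and in height, its axis within 0.12 rad of square across; and the keeper is at least 50 mm out of its 60 mm travel (all of step 1 and value of joint keeper above 0.05 m); the robot touches nothing.
It fails at once if the barrel is lifted: its axis more than 15 mm higher off the slope than when it lies on it (z of barrel in the frame of deck above 0.057 m).
It fails at once if the barrel rolls free on the slope, back or ahead, untouched and faster than 0.2 m/s (some 2 cm of free rolling back) (x of barrel in the frame of rig between -0.13 and 0.055 m and linear speed of barrel above 0.2 m/s and contact force between each of the fingers, the arm and barrel below 0.02 N).
It fails at once if another thing on the bench is moved by more than 30 mm (distance of any of jar, nut, spare, doming, pin, dish, hammer from where it was at the start of the episode above 0.03 m).
It also fails if it takes over 58 s, if anything falls off the work surface, if the arm or the gripper's body presses on something with over 40 N, if the wrist force passes 120 N, or if a joint passes its speed limit or range.

### The arm

A 7-joint arm with a two-finger parallel gripper is mounted at the origin on the work surface. World frame = base frame: x ahead of the robot, y to its left, z up, the work surface at z = 0. Lengths are in m, angles in rad, forces in N, time in s.
With the tool pointing down it reaches from about 0.4 to 0.9 m from the base axis. Payload 5.5 kg.
Tool frame: the origin (TCP) lies on the centre line of the jaws, within the pads' length; the fingertips stand 8 mm ahead of it and the grasp point (between the pads) lies 11 mm behind it; z points along the fingers, y is the line along which they close (so a half turn about z gives the same grasp; the last joint's range is limited). The gripper opens to 85 mm and grips with 20 to 120 N. Pads are 22 mm wide; open, the fingers measure 114 mm over their backs; the gripper's body (76 mm by 85 mm) begins 54 mm behind the grasp point. The pads swing forward as they close: fully open they stand 13 mm farther back than shut.
Start: joints at [1.593, 0.501, -0.427, 1.55, 0.221, 1.138, -0.21], TCP at [0.155, -0.631, 0.239] pointing down, gripper open.
Joint ranges: [-2.88, 2.88], [-0.31, 2.03], [-1.54, 1.56], [0.2, 2.42], [-1.41, 4.55], [0.19, 2.02], [-2.57, 2.57]. Speed limits (rad/s): [2.57, 2.57, 3.14, 3.14, 3.14, 3.14, 3.14].

### API

Orientations are given as a rotation vector (axis times angle).
In Python, from cell import monitor, cams, order, nets gives the robot as it stands.
- The arm moves only by the tool drive_tool, never from a script. Its argument "plan" is a list that holds one entry, the list of rows, each a list of 7 numbers: the opening, from 0 (shut) to 1 (fully open), then the shift along the tool's x, y, z in cm, then the turn, a rotation vector about the tool's x, y, z in degrees. In form: [[[claw, x, y, z, rx, ry, rz], ...]]. A call has 1 to 5 rows; each row shifts and turns the commanded pose from where the row before left it, along the tool's axes as they then stand; what a row does not reach is not made up. A row lasts 1/8 s, in which the tool goes at most 62.5 mm and 10.7 degrees, less where a joint would pass 70% of its speed; a pose out of reach is approached as far as the arm can. A call is refused whole if a number of a shift passes 6.25 or a number of a turn 10.7, either way. A call with a gripper value outside its range is refused whole. The fingers move at their own pace and stop on an object; "squeeze" is the grip in N (left out, the last holds). Time passes only in rows, so rows that do not move let the fingers close. It gives the time, the measured TCP pose, the force, the opening and the grip force at its end, in the units of the state.
- monitor.get_obs(): the state, without advancing time (a new reading comes with each control period).
- cams.snapshot(name): name is "side" or "top" or "wrist"; returns a dict with "pixels" (400x640x3 uint8, red, green, blue), "vertical_fov" (degrees; the focal length in pixels is half the picture's height over the tangent of half this angle, whatever the lens; pixels are square), "cx", "cy" (the principal point, pixels), "cam_to_world" (4x4, takes a point from camera to world coordinates). Camera axes: x right, y down, z forward; pixel columns grow to the right and rows downward; lengths in m; the calibration is good to about 2 mm. A picture is of the moment at which its call begins. There is no depth.
- order.sign_off(): hands the job in; it is judged then, once.
Trained networks look in the newest picture that a camera, given by its name, has taken for a name from the list of things; names that differ only in an ending like _2 or _b are one class to them, and where a whole thing is asked for, a point or a joint stands for the part that bears it (a point fixed in the world has none). Each returns a list of dicts, best first, with "score" (0 to 1); they miss things now and then, are a little off and sometimes report something else, mostly with a low value. They report only what shows in the picture. A call takes as long as a camera call. They do not tell look-alikes from the thing itself.
- nets.spot_in(thing, camera): "bbox" ([centre column, centre row, width, height] in pixels, round what is visible of it).
- nets.masks_of(thing, camera): "region" (400x640 bool, what is visible of it) and "bbox" ([centre column, centre row, width, height] in pixels, round what is visible of it).
- nets.tip_of(thing, camera): "location" ([column, row] in pixels: a listed point, or the origin of a listed thing).
The state is a dict: "time_s": time; "q": joint angles; "joint_velocities": joint speeds; "joint_efforts": joint torques, N m; "tool_pos": TCP position; "ee_rot": TCP orientation; "wrist_force": force on the tool from outside, world axes, zero at the start; "torque": the same for the moment, N m; "finger_gap": opening from 0.0 (shut) to 1.0 (fully open); "finger_force": force on a finger pad.
Only numpy, scipy, OpenCV 4.12 (cv2) and the standard library are available. Lean on these libraries where they do the work, as an engineer would, in place of code of your own. Each camera call takes 0.05 s, during which the arm holds its last target. There are 200 camera calls.

## Working session

There is one attempt and no reset: what is moved stays moved. The work goes in short steps, Python scripts to look and compute and a tool call to move; the robot and the scene stay as the last step left them, time stands still between calls to the robot, and variables do not carry over. Pictures are saved under pics/ and viewed, at most 10 in all, crops included, and the job is handed in when it is done.

Besides the shell and the picture viewer there is one more tool, called after "Emit:" by a JSON object that holds its "name" and its "arguments". drive_tool: Moves the arm, as the interface text tells. Its arguments: {"type":"object","properties":{"plan":{"type":"array"},"squeeze":{"type":"number"}},"required":["plan"]}

```bash
mkdir -p pics; ls; cat > h.py <<'E'
import numpy as np,cv2
from cell import monitor,cams,order,nets
from scipy.spatial.transform import Rotation as R
def shot(n):
    return cams.snapshot(n)
def K(s):
    f=200/np.tan(np.radians(s["vertical_fov"])/2); return f
def toplane(s,px,z):
    f=K(s);T=np.array(s["cam_to_world"]);d=T[:3,:3]@np.array([(px[0]-s["cx"])/f,(px[1]-s["cy"])/f,1]);o=T[:3,3]
    return o+d*(z-o[2])/d[2]
def proj(s,P):
    T=np.linalg.inv(np.array(s["cam_to_world"]));c=T[:3,:3]@np.array(P)+T[:3,3];f=K(s)
    return np.array([s["cx"]+f*c[0]/c[2],s["cy"]+f*c[1]/c[2]])
def save(s,n): cv2.imwrite("pics/"+n,s["pixels"][:,:,::-1])
E
python3 - <<'E'
from h import *
print(monitor.get_obs())
for n in("side","top"):
    s=shot(n);save(s,n+"0.png");print(n,np.round(s["cam_to_world"],3).tolist(),K(s),s["cx"],s["cy"])
    for t in("rig","deck","barrel","home","keeper_tab","jar","nut","spare"):
        print(t,[(np.round(d["location"]),round(d["score"],2)) for d in nets.tip_of(t,n)][:3],[(np.round(d["bbox"]),round(d["score"],2)) for d in nets.spot_in(t,n)][:3])
E
```

```text
pics
{'time_s': 0.0, 'q': array([ 1.59322323,  0.50187039, -0.42677549,  1.55144262,  0.22078751,
        1.13828633, -0.21029824]), 'joint_velocities': array([-0.00018957,  0.00054155, -0.00101866,  0.00107621,  0.00013384,
        0.00093533,  0.00101974]), 'joint_efforts': array([-9.22727008e-05, -5.69516802e+01, -5.81620663e+00, -2.80940098e+01,
        1.07658491e-02,  1.18477643e-02, -6.72476006e-06]), 'tool_pos': array([ 0.15478648, -0.63060829,  0.23824687]), 'ee_rot': array([-3.11691388e+00, -3.77114934e-01,  2.44361527e-04]), 'wrist_force': array([-0.14374889,  0.60288243, -0.03092014]), 'torque': array([-0.019996  , -0.03180986, -0.04851442]), 'finger_force': 0.0, 'finger_gap': 0.9958943844340897}
side [[0.965, -0.192, 0.179, 0.339], [-0.262, -0.729, 0.632, -0.669], [0.009, -0.657, -0.754, 0.871], [0.0, 0.0, 0.0, 1.0]] 396.0939019156556 326.14158642838964 199.37765406164218
rig [(array([316., 207.]), 0.89)] [(array([324., 219.,  77.,  81.]), 0.73), (array([317., 199.,  97., 133.]), 0.7), (array([350., 164.,  27.,  20.]), 0.62)]
deck [(array([334., 252.]), 0.92)] [(array([3
[... 1020 characters left out ...]
 (array([296., 192., 143.,  82.]), 0.59)]
deck [] [(array([325., 201.,  84.,  47.]), 0.63)]
barrel [(array([404., 163.]), 0.97), (array([386., 272.]), 0.58), (array([355., 196.]), 0.57)] [(array([383., 271.,  43.,  44.]), 0.91), (array([405., 165.,  43.,  33.]), 0.89), (array([353., 199.,  36.,  46.]), 0.85)]
home [(array([268., 202.]), 0.69)] [(array([294., 192., 144.,  88.]), 0.68)]
keeper_tab [(array([355., 194.]), 0.45)] [(array([286., 160.,  10.,  28.]), 0.73)]
jar [(array([356., 164.]), 0.6)] [(array([358., 160.,  20.,  22.]), 0.7)]
nut [(array([310., 238.]), 0.47)] []
spare [(array([324., 162.]), 0.73)] [(array([322., 160.,  16.,  24.]), 0.62), (array([357., 160.,  19.,  23.]), 0.34)]
```

```bash
python3 - <<'E'
import cv2,numpy as np
a=cv2.imread("pics/side0.png");b=cv2.imread("pics/top0.png")
a=cv2.resize(a[100:330,220:440],None,fx=2,fy=2,interpolation=cv2.INTER_CUBIC)
b=cv2.resize(b[120:300,200:440],None,fx=2.4,fy=2.4,interpolation=cv2.INTER_CUBIC)
b=cv2.resize(b,(350,int(b.shape[0]*350/b.shape[1]))) if 0 else b
cv2.imwrite("pics/c_side.png",a);cv2.imwrite("pics/c_top.png",b)
E
```

```text
(no output)
```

View pics/c_side.png

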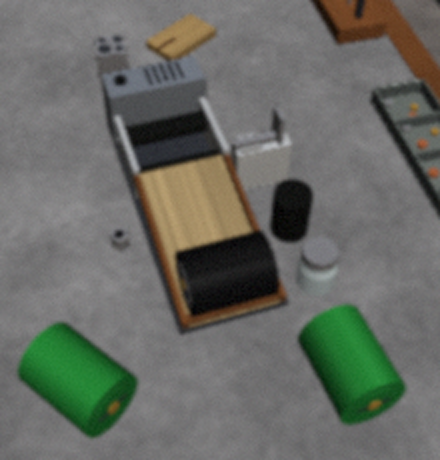

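View pics/c_top.png

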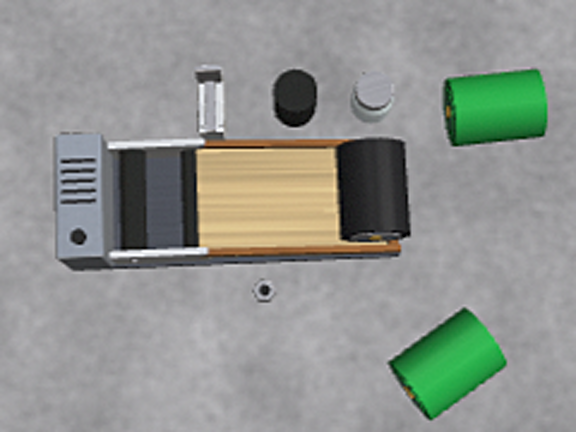

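The barrel meant is the black cylinder lying across the ramp foot, at side (331,236) and top (355,198). The two at side (259,293) and (396,281) are green, so they are look-alikes. The small black one at side (365,207) is the spare, standing on end. The crops confirm all of this. Next I fit the rig pose.

```bash
cat >> h.py <<'E'
def rigT(p):
    c,s=np.cos(p[2]),np.sin(p[2]);T=np.eye(4);T[:2,:2]=[[c,-s],[s,c]];T[:2,3]=p[:2];return T
E
python3 - <<'E'
from h import *
from scipy.optimize import least_squares
S={n:shot(n) for n in("side","top")}
import pickle;pickle.dump(S,open("S0.pkl","wb"))
A=lambda x,y:(220+x/2,100+y/2)
B=lambda x,y:(200+x/2.4,120+y/2.4)
obs=[("side",(334,252),(-170,0,15)),("side",(306,163),(92,0,83)),("top",(268,202),(92,0,83)),("side",(316,207),(0,0,0)),("top",(300,207),(0,0,0)),
("top",B(54,135),(220,-74,105)),("top",B(102,133),(164,-74,105)),("top",B(106,250),(164,74,105)),("top",B(57,258),(220,74,105)),
("side",A(103,70),(220,74,105)),("side",A(195,60),(220,-74,105)),("side",A(183,331),(-185,74,0)),("side",A(287,298),(-185,-74,10))]
def res(p):
    T=rigT(p);return np.array([proj(S[n],(T@np.r_[np.array(q)/1000,1])[:3])-np.array(px) for n,px,q in obs])
r=least_squares(lambda p:res(p).ravel(),[.25,.1,1.57],loss="soft_l1",x_scale=[.01,.01,.05])
print(r.x,np.round(res(r.x),1).tolist())
T=rigT(r.x);np.save("rig.npy",r.x)
for q in[(-151,0,60),(92,0,83),(37,-150,109),(37,-90,109)]: print(q,np.round(T@np.r_[np.array(q)/1000,1],3))
# tab & barrel pixels back to rig
Ti=np.linalg.inv(T)
for n,px,z in[("side",(358,160),.109),("side",A(278,112),.129),("top",B(208,68),.129),("side",(330,235),.06),("top",(355,198),.06)]:
    print(n,px,np.round(Ti@np.r_[toplane(S[n],px,z),1],4))
# overlay
for n,sc,(x0,y0,x1,y1) in[("side",3,(260,120,400,280)),("top",3,(210,140,380,240))]:
    im=cv2.resize(np.ascontiguousarray(S[n]["pixels"][:,:,::-1]),None,fx=sc,fy=sc,interpolation=cv2.INTER_CUBIC)
    def L(a,b,c):
        u=[tuple(np.int32((proj(S[n],(T@np.r_[np.array(q)/1000,1])[:3])+.5)*sc)) for q in(a,b)];cv2.line(im,u[0],u[1],c,1)
    for y in(-62,62):L((-170,y,15),(58,y,47),(255,255,0))
    L((-170,-62,15),(-170,62,15),(255,255,0));L((58,-62,47),(58,62,47),(255,255,0))
    for c in[((164,-74,105),(164,74,105)),((220,-74,105),(220,74,105)),((164,-74,105),(220,-74,105)),((164,74,105),(220,74,105)),((22,-74,77),(22,-156,77)),((52,-74,77),(52,-156,77)),((52,-156,77),(22,-156,77))]:L(*c,(0,0,255))
    cv2.imwrite(f"pics/ov_{n}.png",im[y0*sc:y1*sc,x0*sc:x1*sc])
a=cv2.imread("pics/ov_side.png");b=cv2.imread("pics/ov_top.png");b=cv2.resize(b,(380,int(b.shape[0]*380/b.shape[1])));h=max(a.shape[0],b.shape[0])
c=np.zeros((h,a.shape[1]+380,3),np.uint8);c[:a.shape[0],:a.shape[1]]=a;c[:b.shape[0],a.shape[1]:]=b;cv2.imwrite("pics/ov.png",c);print(c.shape)
E
```

```text
[0.5084502  0.03906899 1.62180486] [[1.1, -0.2], [-0.2, 1.9], [0.7, -1.4], [-0.4, 0.2], [2.2, -2.3], [-0.9, -1.1], [-0.9, -1.1], [-1.8, 2.4], [-1.8, -0.0], [-1.9, 1.2], [-0.3, -3.3], [-2.3, 1.9], [0.4, 1.2]]
(-151, 0, 60) [ 0.516 -0.112  0.06   1.   ]
(92, 0, 83) [0.504 0.131 0.083 1.   ]
(37, -150, 109) [0.656 0.084 0.109 1.   ]
(37, -90, 109) [0.596 0.081 0.109 1.   ]
side (358, 160) [ 0.0409 -0.1377  0.109   1.    ]
side (359.0, 156.0) [ 0.0355 -0.1371  0.129   1.    ]
top (286.6666666666667, 148.33333333333334) [ 0.0342 -0.1366  0.129   1.    ]
side (330, 235) [-0.1463  0.0066  0.06    1.    ]
top (355, 198) [-0.1532 -0.0016  0.06    1.    ]
(480, 800, 3)
```

View pics/ov.png

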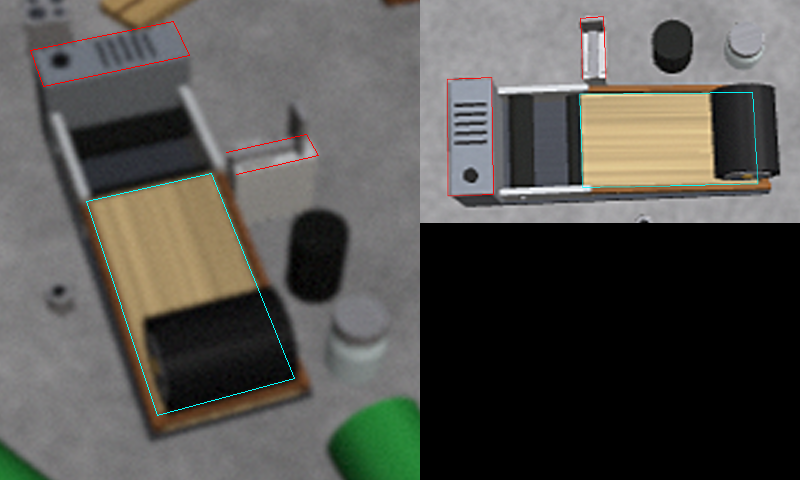

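The overlay matches the deck edges, housing top and keeper bed to a few mm. Now I plan the approach to behind the barrel.

```bash
cat >> h.py <<'E'
def ploc():
    o=monitor.get_obs();Rm=R.from_rotvec(o["ee_rot"]).as_matrix();Ti=np.linalg.inv(rigT(np.load("rig.npy")))
    print("t",round(o["time_s"],2),"rig pos mm",np.round(1000*(Ti@np.r_[o["tool_pos"],1])[:3],1),"toolx in rig",np.round(Ti[:3,:3]@Rm[:,0],3),"z",np.round(Ti[:3,:3]@Rm[:,2],3),"F",np.round(Ti[:3,:3]@o["wrist_force"],1),"gap",round(o["finger_gap"],2))
    return o,Rm
def to(goal_rig_mm,n,head=0,tilt=None):
    o,Rm=ploc();T=rigT(np.load("rig.npy"));g=(T@np.r_[np.array(goal_rig_mm)/1000,1])[:3]
    tx=T[:3,:3]@[np.cos(np.radians(head)),np.sin(np.radians(head)),0];tz=np.array([0,0,-1.]);G=np.c_[tx,np.cross(tz,tx),tz]
    rv=R.from_matrix(Rm.T@G).as_rotvec()/n;st=(g-o["tool_pos"])/n
    for i in range(n):
        print(np.round(Rm.T@st*100,2),np.round(np.degrees(rv),1));Rm=Rm@R.from_rotvec(rv).as_matrix()
E
python3 -c "
from h import *
to((-220,0,239),10)"
```

```text
t 1.8 rig pos mm [-651.4  387.1  239.3] toolx in rig [ 0.189 -0.982  0.   ] z [-0. -0. -1.] F [-0.6  0.1 -1.4] gap 1.0
[ 4.62 -3.51  0.  ] [ 0.  -0.  -7.9]
[ 5.05 -2.84  0.  ] [ 0.  -0.  -7.9]
[ 5.4  -2.11  0.  ] [ 0.  -0.  -7.9]
[ 5.64 -1.35  0.  ] [ 0.  -0.  -7.9]
[ 5.77 -0.56  0.  ] [ 0.  -0.  -7.9]
[5.79 0.24 0.  ] [ 0.  -0.  -7.9]
[5.7  1.03 0.  ] [ 0.  -0.  -7.9]
[5.51 1.81 0.  ] [ 0.  -0.  -7.9]
[5.21 2.55 0.  ] [ 0.  -0.  -7.9]
[4.81 3.24 0.  ] [ 0.  -0.  -7.9]
```

Emit:
{"name": "drive_tool", "arguments": {"plan": [[[0.5,4.6,-3.5,0,0,0,-7.9],[0.5,5.0,-2.8,0,0,0,-7.9],[0.5,5.4,-2.1,0,0,0,-7.9],[0.5,5.6,-1.3,0,0,0,-7.9],[0.5,5.8,-0.6,0,0,0,-7.9]]]}}

```text
time_s: 2.42
tool_pos: [0.338, -0.4056, 0.2397]
ee_rot: [2.804, 1.415, -0.0]
wrist_force: [1.5, -0.5, -0.1]
finger_gap: 0.497
finger_force: 0.0
```

Emit:
{"name": "drive_tool", "arguments": {"plan": [[[0.5,5.8,0.2,0,0,0,-7.9],[0.5,5.7,1.0,0,0,0,-7.9],[0.5,5.5,1.8,0,0,0,-7.9],[0.5,5.2,2.5,0,0,0,-7.9],[0.5,4.8,3.2,0,0,0,-7.9]]]}}

```text
time_s: 3.05
tool_pos: [0.5192, -0.1804, 0.2397]
ee_rot: [2.161, 2.278, -0.0]
wrist_force: [0.1, -0.1, -0.5]
finger_gap: 0.502
finger_force: 0.0
```

```bash
python3 -c "
from h import *
to((-220,0,53),4)
s=shot('wrist');save(s,'w1.png');print(np.round(s['cam_to_world'],3).tolist(),K(s))
for d in nets.spot_in('barrel','wrist'):print(np.round(d['bbox']),d['score'])"
```

```text
t 3.05 rig pos mm [-219.7    0.5  239.7] toolx in rig [ 1.     0.002 -0.001] z [-0.001 -0.001 -1.   ] F [-0.1 -0.1 -0.5] gap 0.5
[-0.    0.01  4.67] [0. 0. 0.]
[-0.    0.01  4.67] [0. 0. 0.]
[-0.    0.01  4.67] [0. 0. 0.]
[-0.01  0.01  4.67] [0. 0. 0.]
[[0.999, 0.051, 0.014, 0.516], [0.053, -0.958, -0.281, -0.109], [-0.001, 0.281, -0.96, 0.375], [0.0, 0.0, 0.0, 1.0]] 283.9518896955914
[322. 121. 118.  81.] 0.88
[143. 188. 129. 116.] 0.58
[401. 245.  74.  95.] 0.57
```

View pics/w1.png

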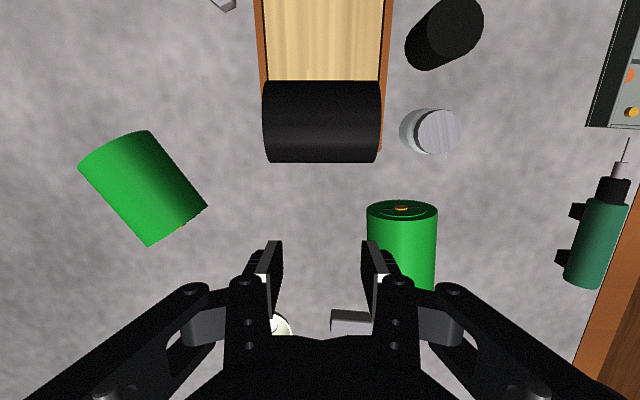

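The barrel sits at (322,121), square across the lane and centred at the foot. The green look-alike at (402,245) is close to the right finger's descent, so I check the clearance.

```bash
python3 - <<'E'
from h import *
s=shot('wrist');Ti=np.linalg.inv(rigT(np.load("rig.npy")))
q=lambda px,z:np.round(1000*(Ti@np.r_[toplane(s,px,z),1])[:3],0)
print("barrel L/R edges",q((263,100),.1),q((382,100),.1),"deck edges at z~25",q((257,20),.04),q((391,20),.04))
print("barrel bottom edge row162",q((322,162),.045),q((322,162),.06))
print("green left edge",q((367,230),.07),q((367,208),.05),q((437,208),.05),"top end",q((400,202),.084),q((400,202),.06), q((400,222),.042))
E
```

```text
barrel L/R edges [-125.   50.  100.] [-124.  -59.  100.] deck edges at z~25 [-43.  65.  40.] [-41. -75.  40.]
barrel bottom edge row162 [-189.   -5.   45.] [-187.   -5.   60.]
green left edge [-263.  -57.   70.] [-243.  -59.   50.] [-242. -144.   50.] top end [-225.  -88.   84.] [-232.  -95.   60.] [-263. -103.   42.]
```

Emit:
{"name": "drive_tool", "arguments": {"plan": [[[0.4,0.3,0.2,4.6,0,0,0],[0.4,0.3,0.2,4.6,0,0,0],[0.4,0,0.1,4.6,0,0,0],[0.4,0,0,4.6,0,0,0]]]}}

```text
time_s: 3.7
tool_pos: [0.5222, -0.1773, 0.0539]
ee_rot: [2.17, 2.271, -0.002]
wrist_force: [0.7, -0.7, 0.1]
finger_gap: 0.398
finger_force: 0.0
```

```bash
python3 - <<'E'
from h import *
ploc()
s=shot('wrist');save(s,'w2.png')
E
```

```text
t 3.7 rig pos mm [-216.8   -2.7   53.9] toolx in rig [ 1.    -0.005 -0.001] z [-0.001  0.    -1.   ] F [-0.7 -0.6  0.1] gap 0.4
```

View pics/w2.png

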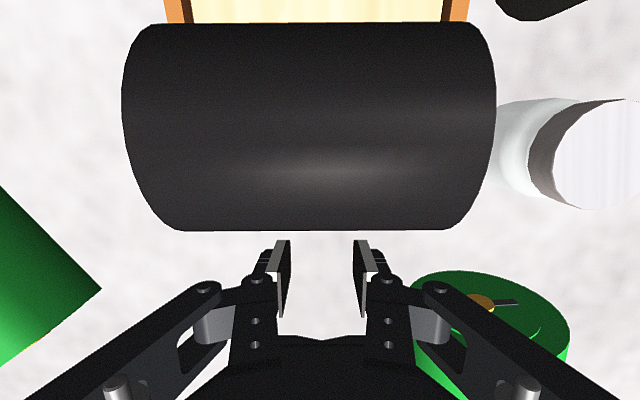

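Barrel is straight ahead and the fingers are clear on both sides. Slow push begins, following the 8° slope.

Emit:
{"name": "drive_tool", "arguments": {"plan": [[[0.4,0.5,-0.1,0,0,0,0],[0.4,0.5,0,0,0,0,0],[0.4,0.6,0,-0.08,0,0,0],[0.4,0.6,0,-0.08,0,0,0],[0.4,0.6,0,-0.08,0,0,0]]]}}

```text
time_s: 4.38
tool_pos: [0.521, -0.1475, 0.0586]
ee_rot: [2.166, 2.274, 0.0]
wrist_force: [0.2, -2.7, 1.2]
finger_gap: 0.401
finger_force: 1.3
```

Emit:
{"name": "drive_tool", "arguments": {"plan": [[[0.4,0.7,0,-0.1,0,0,0],[0.4,0.8,0,-0.11,0,0,0],[0.4,0.8,0,-0.11,0,0,0],[0.4,0.8,0,-0.11,0,0,0],[0.4,0.8,0,-0.11,0,0,0]]]}}

```text
time_s: 5.0
tool_pos: [0.5185, -0.1078, 0.0631]
ee_rot: [-2.166, -2.275, 0.0]
wrist_force: [0.2, -2.9, 1.5]
finger_gap: 0.401
finger_force: 1.3
```

```bash
python3 - <<'E'
from h import *
ploc()
Ti=np.linalg.inv(rigT(np.load("rig.npy")))
s=shot('wrist')
for d in nets.spot_in('barrel','wrist'):print(np.round(d['bbox']),d['score'])
s=shot('top')
for d in nets.spot_in('barrel','top'):print(np.round(d['bbox']),d['score'],np.round(1000*Ti@np.r_[toplane(s,d['bbox'][:2],.07),1]))
E
```

```text
t 5.0 rig pos mm [-147.2   -2.6   63.1] toolx in rig [ 1.    -0.002  0.   ] z [ 0.  0. -1.] F [-3.  -0.1  1.5] gap 0.4
[441. 371.  57.  57.] 0.91
[310. 158. 352. 191.] 0.87
[335. 198.  32.  42.] 0.87 [ -96.   -2.   70. 1000.]
[409. 165.  36.  32.] 0.87 [-312.  -89.   70. 1000.]
[384. 272.  46.  46.] 0.71 [-219.  211.   70. 1000.]
[288. 161.  10.  31.] 0.55 [  36. -118.   70. 1000.]
```

Emit:
{"name": "drive_tool", "arguments": {"plan": [[[0.4,0.9,0,-0.13,0,0,0],[0.4,0.9,0,-0.13,0,0,0],[0.4,0.9,0,-0.13,0,0,0],[0.4,0.9,0,-0.13,0,0,0],[0.4,0.9,0,-0.13,0,0,0]]]}}

```text
time_s: 5.82
tool_pos: [0.5164, -0.0628, 0.0698]
ee_rot: [2.166, 2.275, 0.0]
wrist_force: [-0.7, -2.0, 3.2]
finger_gap: 0.399
finger_force: 1.4
```

Emit:
{"name": "drive_tool", "arguments": {"plan": [[[0.4,0.9,0,-0.13,0,0,0],[0.4,0.9,0,-0.13,0,0,0],[0.4,0.9,0,-0.13,0,0,0],[0.4,0.9,0,-0.13,0,0,0],[0.4,0.9,0,-0.13,0,0,0]]]}}

```text
time_s: 6.45
tool_pos: [0.5141, -0.0179, 0.0762]
ee_rot: [-2.166, -2.275, 0.0]
wrist_force: [0.0, -2.7, 1.3]
finger_gap: 0.398
finger_force: 1.4
```

```bash
python3 - <<'E'
from h import *
ploc()
Ti=np.linalg.inv(rigT(np.load("rig.npy")))
s=shot('wrist');save(s,'w3.png')
for d in nets.spot_in('barrel','wrist'):print(np.round(d['bbox']),d['score'])
s=shot('top')
for d in nets.spot_in('barrel','top'):print(np.round(d['bbox']),d['score'],np.round(1000*Ti@np.r_[toplane(s,d['bbox'][:2],.08),1]))
E
```

```text
t 6.45 rig pos mm [-57.2  -2.8  76.2] toolx in rig [ 1.    -0.002 -0.   ] z [-0.  0. -1.] F [-2.7  0.1  1.3] gap 0.4
[ 42. 371.  84.  57.] 0.76
[310. 157. 354. 196.] 0.73
[373. 278.  23.  31.] 0.88 [-186.  229.   80. 1000.]
[404. 165.  42.  37.] 0.82 [-298.  -87.   80. 1000.]
[301. 200.  34.  43.] 0.66 [   2.    2.   80. 1000.]
```

View pics/w3.png

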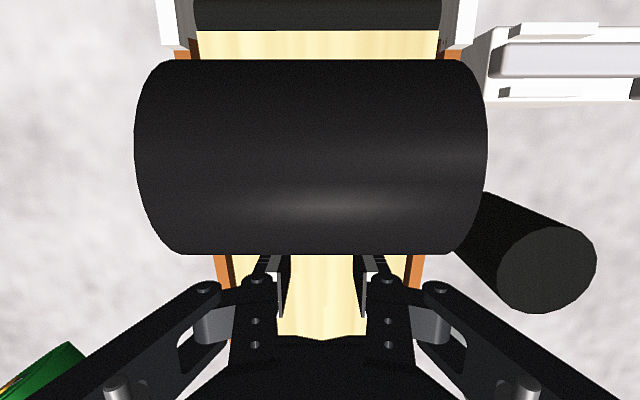

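Square and in contact, with the barrel about at x=-5. I push on to the crest.

Emit:
{"name": "drive_tool", "arguments": {"plan": [[[0.4,0.9,0,-0.12,0,0,0],[0.4,0.9,0,-0.12,0,0,0],[0.4,0.9,0,-0.12,0,0,0],[0.4,0.9,0,-0.12,0,0,0],[0.4,0.8,0,-0.1,0,0,0]]]}}

```text
time_s: 7.28
tool_pos: [0.5121, 0.0263, 0.0821]
ee_rot: [2.166, 2.275, 0.0]
wrist_force: [0.2, -1.7, 1.4]
finger_gap: 0.395
finger_force: 1.3
```

Emit:
{"name": "drive_tool", "arguments": {"plan": [[[0.4,0.7,0,0,0,0,0],[0.4,0.7,0,0,0,0,0],[0.4,0.7,0,0,0,0,0],[0.4,0.6,0,0,0,0,0],[0.4,0.5,0,0,0,0,0]]]}}

```text
time_s: 7.9
tool_pos: [0.5103, 0.0584, 0.0818]
ee_rot: [-2.165, -2.275, -0.001]
wrist_force: [0.1, -0.6, 0.6]
finger_gap: 0.402
finger_force: 0.0
```

Emit:
{"name": "drive_tool", "arguments": {"plan": [[[0.4,0.4,0,0,0,0,0],[0.4,0.4,0,0,0,0,0],[0.4,0,0,0,0,0,0]]]}}

```text
time_s: 8.28
tool_pos: [0.5101, 0.0658, 0.0819]
ee_rot: [-2.166, -2.276, -0.0]
wrist_force: [0.6, -0.1, 0.2]
finger_gap: 0.398
finger_force: 0.0
```

```bash
python3 - <<'E'
from h import *
ploc()
Ti=np.linalg.inv(rigT(np.load("rig.npy")))
s=shot('wrist');save(s,'w4.png')
for d in nets.spot_in('barrel','wrist'):print(np.round(d['bbox']),d['score'])
s=shot('top')
for d in nets.spot_in('barrel','top'):print(np.round(d['bbox']),d['score'],np.round(1000*Ti@np.r_[toplane(s,d['bbox'][:2],.083),1]))
E
```

```text
t 8.28 rig pos mm [26.6 -3.  81.9] toolx in rig [ 1.    -0.002  0.   ] z [ 0. -0. -1.] F [-0.1 -0.6  0.2] gap 0.4
[268. 201.  32.  45.] 0.86 [  94.    2.   83. 1000.]
[404. 164.  42.  31.] 0.72 [-298.  -89.   83. 1000.]
```

View pics/w4.png

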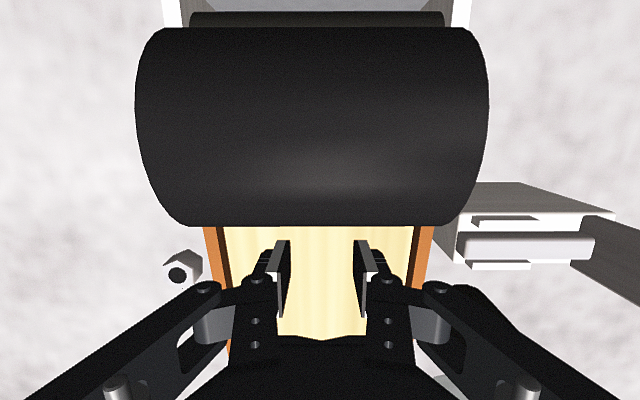

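The barrel has dropped into the bed, at x≈94 mm from the top camera, and the fingers are free with the nut undisturbed. Next I back off, lift and go round outside the tab.

Emit:
{"name": "drive_tool", "arguments": {"plan": [[[0.4,-1.0,0,-4.0,0,0,0],[0,0,0,-5.5,0,0,0],[0,0.7,6.2,0,0,0,0],[0,0.7,6.2,0,0,0,0],[0,0.7,6.2,0,0,0,0]]]}}

```text
time_s: 9.1
tool_pos: [0.6974, 0.0845, 0.1773]
ee_rot: [2.168, 2.272, -0.0]
wrist_force: [1.2, 0.8, 1.0]
finger_gap: -0.002
finger_force: 0.0
```

```bash
python3 - <<'E'
from h import *
ploc()
Ti=np.linalg.inv(rigT(np.load("rig.npy")))
s=shot('wrist');save(s,'w5.png')
for d in nets.tip_of('keeper_tab','wrist'):print(np.round(d['location']),d['score'],np.round(1000*Ti@np.r_[toplane(s,d['location'],.109),1]))
for d in nets.spot_in('keeper_tab','wrist'):print(np.round(d['bbox']),d['score'],np.round(1000*Ti@np.r_[toplane(s,d['bbox'][:2],.129),1]))
E
```

```text
t 9.1 rig pos mm [  35.7 -191.1  177.3] toolx in rig [ 1.    -0.004 -0.001] z [-0.001 -0.001 -1.   ] F [ 0.7 -1.2  1. ] gap -0.0
[258. 221.] 0.66 [  33. -143.  109. 1000.]
[221. 217.  87.  57.] 0.65 [  43. -123.  129. 1000.]
```

View pics/w5.png

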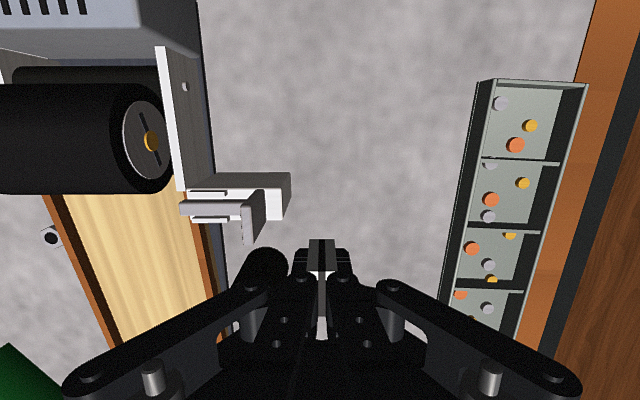

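The tab is at (253,215), its outer face near rig (33,-143) as expected, and the fingers stand free outside it. I descend, then push.

Emit:
{"name": "drive_tool", "arguments": {"plan": [[[0,-0.1,0,-0.0,0,0,0],[0,0,0,3.5,0,0,0],[0,0,0,3.5,0,0,0],[0,0,-1.2,0,0,0,0],[0,0,-1.2,0,0,0,0]]]}}

```text
time_s: 9.88
tool_pos: [0.6705, 0.0833, 0.1085]
ee_rot: [2.166, 2.275, 0.001]
wrist_force: [-0.3, 0.1, 0.5]
finger_gap: 0.002
finger_force: 0.0
```

Emit:
{"name": "drive_tool", "arguments": {"plan": [[[0,0,-1.0,0,0,0,0],[0,0,-1.0,0,0,0,0],[0,0,-1.0,0,0,0,0],[0,0,-1.0,0,0,0,0],[0,0,-1.0,0,0,0,0]]]}}

```text
time_s: 10.5
tool_pos: [0.6211, 0.0807, 0.1071]
ee_rot: [2.166, 2.275, 0.001]
wrist_force: [3.7, -0.4, 2.6]
finger_gap: 0.0
finger_force: 1.3
```

```bash
python3 - <<'E'
from h import *
ploc()
Ti=np.linalg.inv(rigT(np.load("rig.npy")))
s=shot('wrist');save(s,'w6.png')
E
```

```text
t 10.5 rig pos mm [  35.9 -114.6  107.1] toolx in rig [ 1.    -0.002 -0.   ] z [-0.    -0.001 -1.   ] F [-0.6 -3.7  2.6] gap 0.0
```

View pics/w6.png

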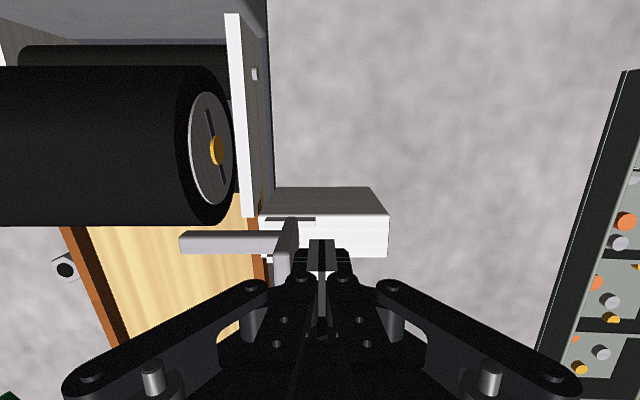

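The bar is sliding across just behind the barrel. I finish in small steps, watching for the end-stop force.

Emit:
{"name": "drive_tool", "arguments": {"plan": [[[0,0,-0.4,0,0,0,0],[0,0,-0.4,0,0,0,0]]]}}

```text
time_s: 10.8
tool_pos: [0.6133, 0.0804, 0.1067]
ee_rot: [-2.167, -2.275, -0.0]
wrist_force: [2.1, -0.2, -0.2]
finger_gap: 0.003
finger_force: 1.1
```

Emit:
{"name": "drive_tool", "arguments": {"plan": [[[0,0,-0.3,0,0,0,0]]]}}

```text
time_s: 10.92
tool_pos: [0.6103, 0.0803, 0.1068]
ee_rot: [-2.166, -2.275, 0.0]
wrist_force: [2.2, 0.4, 1.0]
finger_gap: -0.003
finger_force: 1.1
```

Emit:
{"name": "drive_tool", "arguments": {"plan": [[[0,0,-0.3,0,0,0,0]]]}}

```text
time_s: 11.05
tool_pos: [0.6073, 0.0801, 0.1068]
ee_rot: [-2.166, -2.275, 0.0]
wrist_force: [1.8, 0.3, 0.5]
finger_gap: -0.003
finger_force: 1.1
```

Emit:
{"name": "drive_tool", "arguments": {"plan": [[[0,0,-0.2,0,0,0,0],[0,0,0,0,0,0,0]]]}}

```text
time_s: 11.3
tool_pos: [0.6072, 0.0801, 0.107]
ee_rot: [2.166, 2.273, 0.005]
wrist_force: [7.9, 0.8, -4.8]
finger_gap: -0.002
finger_force: 3.7
```

The position has stopped and the force has risen to 8 N, so the bar is at its end stop. I back away, lift clear and check.

Emit:
{"name": "drive_tool", "arguments": {"plan": [[[0,0,1.0,0,0,0,0],[0,0,4.0,0,0,0,0],[0,0,4.0,-2.0,0,0,0],[0,0,0,-6.0,0,0,0],[0,0,0,0,0,0,0]]]}}

```text
time_s: 11.92
tool_pos: [0.6981, 0.0862, 0.1916]
ee_rot: [2.165, 2.273, 0.009]
wrist_force: [-0.4, 0.2, 0.1]
finger_gap: -0.001
finger_force: 0.0
```

```bash
python3 - <<'E'
from h import *
ploc()
Ti=np.linalg.inv(rigT(np.load("rig.npy")))
s=shot('top');b=s
for d in nets.spot_in('barrel','top'):print(np.round(d['bbox']),d['score'],np.round(1000*Ti@np.r_[toplane(s,d['bbox'][:2],.083),1]))
s=shot('wrist')
for d in nets.tip_of('keeper_tab','wrist'):print(np.round(d['location']),d['score'],np.round(1000*Ti@np.r_[toplane(s,d['location'],.109),1]))
w=s["pixels"][:,:400,::-1];t=cv2.resize(b["pixels"][130:250,200:400,::-1],None,fx=2,fy=2)
o=np.zeros((400,800,3),np.uint8);o[:,:400]=w;o[:240,400:]=t;cv2.imwrite("pics/fin.png",o)
E
```

```text
t 11.93 rig pos mm [  37.4 -191.8  191.6] toolx in rig [ 1.    -0.002  0.002] z [ 0.002 -0.006 -1.   ] F [0.2 0.4 0.1] gap -0.0
[405. 164.  41.  31.] 0.96 [-299.  -90.   83. 1000.]
[268. 199.  36.  46.] 0.7 [  93.   -5.   83. 1000.]
[192. 214.] 0.72 [  35.  -87.  109. 1000.]
```

View pics/fin.png

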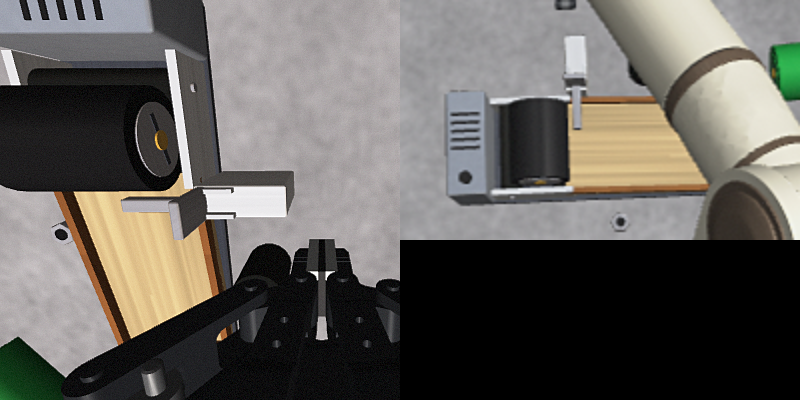

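The barrel is home at x≈93 mm. The tab moved 56 mm, from -143 to -87, and reached its stop. The arm touches nothing, so I hand in.

```bash
python3 -c "
from cell import order
print(order.sign_off())"
```

```text
the job is handed in; nothing more can be done
None
```

I handed the job in at about 12 s: the barrel lies home between the rollers at x≈93 mm, the keeper is across behind it at its end stop, and the arm is clear of everything; no verdict came back.

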